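# Unload the test sockets and clear the repair mat

## Task

One or both of the two lever sockets still hold a finished aluminium module: swing the lever open wherever there is a module, lift the module out and lay it in the shallow black tray. Throw every desoldered part lying on the blue mat into the steel scrap bin, and leave both socket levers fully shut. Leave the green board, the good parts on the white bench beyond the mat and everything else where they are.

Things in the scene. Friction and masses are not known exactly. Their poses are not given: they have to be found in the camera images.
- socket_a: lever test socket, fixed to the bench. Origin: centre of its underside at nest centre; x runs along the lever from its free end to its hinge, z up. Black block 62 wide (y), from x = -36 to +52, top at z = 30; on top a nest of inside 54 x 44 with a rim 3 thick and 6 high. Hinge axis parallel to y at x = +44, z = 60, between two steel cheeks (x 37 to 51, |y| < 13, up to z = 68). All sizes in mm.
- lever_a (a joint): angle of the steel clamp lever of socket_a: 0 = shut (level, 2 above a module in the nest, bar's underside at socket z = 56), grows as its free end swings up and over; 1.57 = upright, stop at 1.95. Bar 10 wide (y), 8 thick, 96 from hinge to the centre of its end knob. Stays wherever it is left (stiff hinge, about 0.06 N m); it can be pinched at the knob from above and led round the arc. (mm)
- lever_a_tip (a point): centre of the black end knob of that lever: a cylinder of diameter 14, 16 long along the socket's y with flat ends; when shut it is at socket x = -52, z = 60, over free space in front of the block. (mm)
- module_a: finished aluminium module, a box 50 (its x) x 40 (its y) x 24 high, about 90 g; origin: centre of its underside. If present it sits at the start in the nest of socket_a, axes alike, its underside at socket z = 30. Absent (None at the start) if that socket is empty. All sizes in mm.
- socket_b: lever test socket, fixed to the bench. Origin: centre of its underside at nest centre; x runs along the lever from its free end to its hinge, z up. Black block 62 wide (y), from x = -36 to +52, top at z = 30; on top a nest of inside 54 x 44 with a rim 3 thick and 6 high. Hinge axis parallel to y at x = +44, z = 60, between two steel cheeks (x 37 to 51, |y| < 13, up to z = 68). All sizes in mm.
- lever_b (a joint): angle of the steel clamp lever of socket_b: 0 = shut (level, 2 above a module in the nest, bar's underside at socket z = 56), grows as its free end swings up and over; 1.57 = upright, stop at 1.95. Bar 10 wide (y), 8 thick, 96 from hinge to the centre of its end knob. Stays wherever it is left (stiff hinge, about 0.06 N m); it can be pinched at the knob from above and led round the arc. (mm)
- lever_b_tip (a point): centre of the black end knob of that lever: a cylinder of diameter 14, 16 long along the socket's y with flat ends; when shut it is at socket x = -52, z = 60, over free space in front of the block. (mm)
- module_b: finished aluminium module, a box 50 (its x) x 40 (its y) x 24 high, about 90 g; origin: centre of its underside. If present it sits at the start in the nest of socket_b, axes alike, its underside at socket z = 30. Absent (None at the start) if that socket is empty. All sizes in mm.
- tray: shallow black tray for finished modules, fixed; 130 (x) x 170 (y) outside, 18 high, walls and floor about 4 to 5. Origin: centre of its underside. All sizes in mm.
- bin: open steel scrap bin, fixed; 130 (x) x 150 (y) outside, 50 high, walls and floor about 4 to 5. Origin: centre of its underside. All sizes in mm.
- mat: blue repair mat, fixed, 260 (x) x 300 (y) x 3 thick. Origin: centre of its underside. All sizes in mm.
- scrap_relay: relay, a black block 30 x 24 x 24 high (x, y, z), 15 to 40 g, lying on the blue mat at the start, or absent (None at the start). Origin: centre of its underside. All sizes in mm.
- scrap_heatsink: finned aluminium heat sink 36 x 24 x 26 high (x, y, z), 15 to 40 g, lying on the blue mat at the start, or absent (None at the start). Origin: centre of its underside. All sizes in mm.
- scrap_choke: copper-wound choke on a square foot, 28 x 28 x 20 high (x, y, z), 15 to 40 g, lying on the blue mat at the start, or absent (None at the start). Origin: centre of its underside. All sizes in mm.
- scrap_shell: grey connector shell 40 x 20 x 20 high (x, y, z), 15 to 40 g, lying on the blue mat at the start, or absent (None at the start). Origin: centre of its underside. All sizes in mm.
- scrap_capacitor: aluminium can capacitor on a square black foot, 24 x 24 x 28 high (x, y, z), 15 to 40 g, lying on the blue mat at the start, or absent (None at the start). Origin: centre of its underside. All sizes in mm.
- board: green circuit board being repaired, 90 x 70 x 5 (x, y, z), lying loose on the mat; stays there. Origin: centre of its underside. All sizes in mm.
- kept_relay: a good relay that looks like the scrap one, on the white bench beyond the mat; stays there. Origin: centre of its underside. All sizes in mm.
- kept_heatsink: a good heat sink that looks like the scrap one, on the white bench beyond the mat; stays there. Origin: centre of its underside. All sizes in mm.
- jar: white flux jar with black cap, diameter 38, 32 high, on the bench between the mat and the robot; stays there. Origin: centre of its underside. All sizes in mm.
- multimeter: black hand multimeter 160 x 80 x 35 lying beyond the tray or bin; stays there. Origin: centre of its underside. All sizes in mm.
- screwdriver: screwdriver 170 long lying beyond the tray or bin; stays there. All sizes in mm.
- spool: solder spool standing on its flange, diameter 52, 38 high, beyond the mat; stays there. All sizes in mm.

How it is judged:
At the end, for the whole second after the job is handed in: Every module that is present rests in the tray (its origin within the tray's walls, less than 35 mm above the tray's underside, any side up); every scrap part that is present rests inside the bin, its origin below the rim; both levers are shut (below 0.12 rad) (x of module_a in the frame of tray between -0.063 and 0.063 m and y of module_a in the frame of tray between -0.083 and 0.083 m and z of each of module_a, module_b in the frame of tray below 0.035 m and linear speed of each of module_a, module_b, scrap_relay, scrap_heatsink, scrap_choke, scrap_shell, scrap_capacitor below 0.02 m/s and x of module_b in the frame of tray between -0.063 and 0.063 m and y of module_b in the frame of tray between -0.083 and 0.083 m and x of scrap_relay in the frame of bin between -0.063 and 0.063 m and y of scrap_relay in the frame of bin between -0.073 and 0.073 m and z of each of scrap_relay, scrap_heatsink, scrap_choke, scrap_shell, scrap_capacitor in the frame of bin below 0.05 m and x of scrap_heatsink in the frame of bin between -0.063 and 0.063 m and y of scrap_heatsink in the frame of bin between -0.073 and 0.073 m and x of scrap_choke in the frame of bin between -0.063 and 0.063 m and y of scrap_choke in the frame of bin between -0.073 and 0.073 m and x of scrap_shell in the frame of bin between -0.063 and 0.063 m and y of scrap_shell in the frame of bin between -0.073 and 0.073 m and x of scrap_capacitor in the frame of bin between -0.063 and 0.063 m and y of scrap_capacitor in the frame of bin between -0.073 and 0.073 m and value of joint each of lever_a, lever_b below 0.12 rad); the robot touches nothing.
It fails at once if a bystander (board, good relay or heat sink, jar, multimeter, screwdriver, spool) is displaced by more than 30 mm (distance of any of board, kept_relay, kept_heatsink, jar, multimeter, screwdriver, spool from where it was at the start of the episode above 0.03 m).
Of module_a, module_b only 1 to 2 are there at a start; the rules pass over those that are not, and their reading is None.
Of scrap_relay, scrap_heatsink, scrap_choke, scrap_shell, scrap_capacitor only 3 to 4 are there at a start; the rules pass over those that are not, and their reading is None.
At some moment in a run one of scrap_relay, scrap_heatsink, scrap_choke, scrap_shell, scrap_capacitor may be knocked a few centimetres aside while the robot is not near it.
Once in a run the grip may slacken for a moment while it holds something.
It also fails if it takes over 208 s, if anything falls off the work surface, if the arm or the gripper's body presses on something with over 40 N, if the wrist force passes 120 N, or if a joint passes its speed limit or range.

## Robot

A 6-joint arm with a two-finger parallel gripper is mounted at the origin on the work surface. World frame = base frame: x ahead of the robot, y to its left, z up, the work surface at z = 0. Lengths are in m, angles in rad, forces in N, time in s.
With the tool pointing down it reaches from about 0.325 to 0.9 m from the base axis. Payload 3.5 kg.
Tool frame: the origin (TCP) lies midway between the tips of the shut fingers; the grasp point (between the pads) lies 19 mm behind it; z points along the fingers, y is the line along which they close (so a half turn about z gives the same grasp; the last joint's range is limited). The gripper opens to 85 mm and grips with 20 to 120 N. Pads are 22 mm wide; open, the fingers measure 114 mm over their backs; the gripper's body (76 mm by 85 mm) begins 54 mm behind the grasp point. The pads swing forward as they close: fully open they stand 13 mm farther back than shut.
Start: joints at [-1.331, 0.276, -0.026, 1.268, 0, 1.467], TCP at [0.21, -0.589, 0.231] pointing down, gripper open.
Joint ranges: [-3.12, 3.12], [-0.85, 1.88], [-1.08, 1.24], [-1.95, 2.15], [-1.57, 1.53], [-3.14, 3.14]. Speed limits (rad/s): [2.57, 2.57, 3.14, 3.14, 3.14, 3.14].

## Interface

Orientations are given as a 3x3 rotation matrix whose columns are the frame's x, y, z axes.
In Python, from workcell import robot gives the robot as it stands.
- The arm moves only by the tool send_rows, never from a script. Its argument "deltas" is a list of rows, each a list of 7 numbers: the shift along the tool's x, y, z as a fraction of full scale, then the turn, a rotation vector about the tool's x, y, z as a fraction of full scale, then the opening, from -1 (shut) to 1 (fully open). A call has 1 to 12 rows; each row shifts and turns the commanded pose from where the row before left it, along the tool's axes as they then stand; what a row does not reach is not made up. Full scale, the value 1, is 0.025 m for a shift and 90 degrees for a turn. A row lasts 1/8 s, in which the tool goes at most 62.5 mm and 10.7 degrees, less where a joint would pass 70% of its speed; a pose out of reach is approached as far as the arm can. A call with a number of a shift or a turn outside -1 to 1 is refused whole. A call with a gripper value outside its range is refused whole. The fingers move at their own pace and stop on an object; "newtons" is the grip in N (left out, the last holds). Time passes only in rows, so rows that do not move let the fingers close. It gives the time, the measured TCP pose, the force, the opening and the grip force at its end, in the units of the state.
- robot.state(): the state, without advancing time (a new reading comes with each control period).
- robot.snapshot(name): name is "side" or "top"; returns the picture (384x512x3 uint8, red, green, blue); there is no depth.
- robot.calibration(name): a dict with "camera_matrix" (3x3 intrinsics, pixels), "k1" (the pictures are not rectified: a ray, as slopes to the right and down, at radius r is drawn at 1 + k1 r^2 times it, then the intrinsics apply), "position" and "attitude" of the camera in the world. Camera axes: x right, y up, looking along -z (the intrinsics and any distortion apply to the point x, -y, -z); pixel columns grow to the right and rows downward; lengths in m; the calibration is good to about 2 mm. A picture is of the moment at which its call begins. calibration takes no time and is no camera call.
- robot.finish_job(): hands the job in; it is judged then, once.
The state is a dict: "time": time; "joint_pos": joint angles; "dq": joint speeds; "joint_efforts": joint torques, N m; "tool_pos": TCP position; "eef_rot": TCP orientation; "contact_force": force on the tool from outside, world axes, zero at the start; "wrist_torque": the same for the moment, N m; "gripper_width": finger opening in m; "grasp_force": force on a finger pad.
Only numpy, scipy, OpenCV 4.12 (cv2) and the standard library are available. Lean on these libraries where they do the work, as an engineer would, in place of code of your own. Each camera call takes 0.05 s, during which the arm holds its last target. There are 200 camera calls.

## Working session

There is one attempt and no reset: what is moved stays moved. The work goes in short steps, Python scripts to look and compute and a tool call to move; the robot and the scene stay as the last step left them, time stands still between calls to the robot, and variables do not carry over. Pictures are saved under pics/ and viewed, at most 14 in all, crops included, and the job is handed in when it is done.

Besides the shell and the picture viewer there is one more tool, called after ">>>" in YAML: its name, and indented under it one key for each argument. send_rows: Moves the arm, as the interface text tells. Shift numbers are shares of 0.025 m and turn numbers shares of 90 degrees, none past 1 either way. Its arguments: {"type":"object","properties":{"deltas":{"type":"array"},"newtons":{"type":"number"}},"required":["deltas"]}

```bash
mkdir -p pics; ls
python3 - <<'E'
from workcell import robot
import cv2
for n in ("top","side"):
    cv2.imwrite(f"pics/{n}0.png",robot.snapshot(n)[:,:,::-1]); print(n,robot.calibration(n))
print(robot.state())
E
```

```text
pics
top {'camera_matrix': array([[374.77452661,   0.        , 254.30586484],
       [  0.        , 374.77452661, 193.49513056],
       [  0.        ,   0.        ,   1.        ]]), 'k1': -0.0247128152547713, 'position': array([ 0.49837609, -0.01182433,  0.98581364]), 'attitude': array([[ 0.02448488,  0.9962085 , -0.08348124],
       [-0.99966921,  0.02505615,  0.00580212],
       [ 0.00787184,  0.08331156,  0.99649246]])}
side {'camera_matrix': array([[419.35088954,   0.        , 252.17193673],
       [  0.        , 419.35088954, 192.33357596],
       [  0.        ,   0.        ,   1.        ]]), 'k1': -0.014597149288439292, 'position': array([0.26337964, 0.62095942, 0.77428795]), 'attitude': array([[-0.88587779,  0.33317575, -0.32282264],
       [-0.4638752 , -0.62663152,  0.626221  ],
       [ 0.00635081,  0.70450469,  0.70967091]])}
{'time': 0.1, 'joint_pos': array([-1.33140848e+00,  2.77037468e-01, -2.77379634e-02,  1.26801207e+00,
       -9.97412490e-06,  1.46744317e+00]), 'dq': array([ 4.19259872e-04, -3.62104044e-03,  1.59135054e-03, -2.62527055e-04,
        9.45811140e-04,  5.62170607e-05]), 'joint_efforts': array([ 6.55057411e-04, -4.46709073e+01,  2.96128607e+01,  8.47213960e-03,
       -4.34718527e-05,  5.46815457e-06]), 'tool_pos': array([ 0.20989065, -0.58795226,  0.23028633]), 'eef_rot': array([[ 9.41837079e-01,  3.36069463e-01, -4.81813223e-04],
       [ 3.36069752e-01, -9.41835118e-01,  1.93202856e-03],
       [ 1.95507187e-04, -1.98157898e-03, -9.99998018e-01]]), 'contact_force': array([0.09044706, 0.23896336, 0.57683565]), 'wrist_torque': array([-0.01592062, -0.03917928,  0.0490513 ]), 'grasp_force': 0.0, 'gripper_width': 0.08561838442615108}
```

View pics/top0.png

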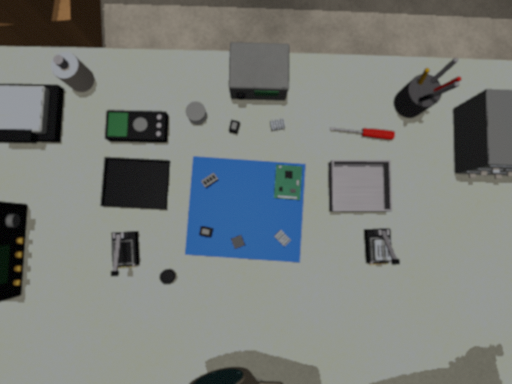

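View pics/side0.png

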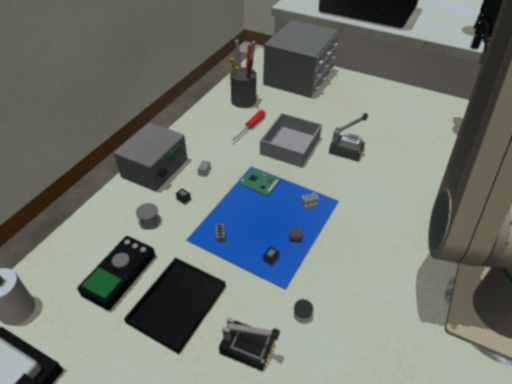

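Top view: sockets at about (124,250) and (381,247), tray at (136,183), bin at (360,187), and four scraps on the mat at about (209,180), (206,231), (238,241) and (283,238). Next, enlarged crops.

```bash
cat > h.py <<'E'
import numpy as np, cv2
from workcell import robot
def ray(n,u,v):
    c=robot.calibration(n);K=c["camera_matrix"]
    p=cv2.undistortPoints(np.array([[[u,v]]],float),K,np.array([c["k1"],0,0,0,0.]),None,None,None)[0,0] if 0 else None
    d=np.array([(u-K[0,2])/K[0,0],(v-K[1,2])/K[1,1]]);s=d.copy()
    for _ in range(20): s=d/(1+c["k1"]*(s@s))
    return c["position"],c["attitude"]@np.array([s[0],-s[1],-1.])
def at(n,u,v,z):
    p,d=ray(n,u,v); return (p+d*(z-p[2])/d[2])
def proj(n,P):
    c=robot.calibration(n);K=c["camera_matrix"];q=c["attitude"].T@(np.array(P,float)-c["position"])
    s=np.array([q[0],-q[1]])/-q[2]; s=s*(1+c["k1"]*(s@s)); return s*[K[0,0],K[1,1]]+K[:2,2]
def crop(im,x,y,w,h,k): return cv2.resize(im[y:y+h,x:x+w],None,fx=k,fy=k,interpolation=cv2.INTER_CUBIC)
def snap(n,name):
    im=robot.snapshot(n)[:,:,::-1].copy(); cv2.imwrite(f"pics/{name}.png",im); return im
E
python3 - <<'E'
from h import *
t=cv2.imread("pics/top0.png");s=cv2.imread("pics/side0.png")
cv2.imwrite("pics/c1.png",np.vstack([np.hstack([crop(t,90,222,80,60,5),crop(t,340,217,80,60,5)]),np.hstack([crop(s,210,310,80,60,5),crop(s,310,105,80,60,5)])]))
cv2.imwrite("pics/c2.png",crop(t,180,150,130,118,5))
E
```

```text
(no output)
```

View pics/c1.png

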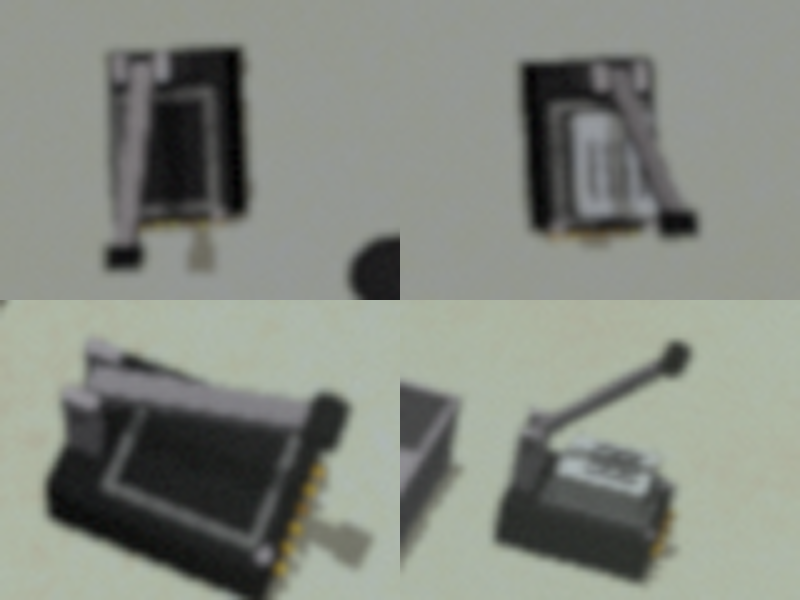

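View pics/c2.png

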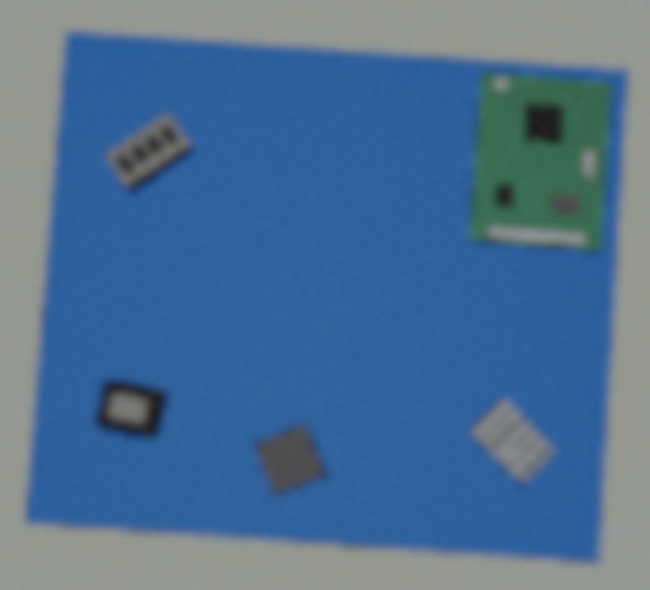

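Left socket: empty nest, lever slightly raised, with its knob at top (114.8,273.6) / side (275.4,334). Right socket: module present, lever about half open, with its knob at top (395.6,261.4) / side (365.2,116.6). Scraps on the mat: shell, relay, choke and heat sink.

```bash
cat > m.py <<'E'
from h import *
from scipy.optimize import least_squares
def T(n,ox,oy,px,py,qx=0,qy=0): return (n,ox+(px-qx)/5,oy+(py-qy)/5)
def fit(obs,g,knob):
    # params x,y,yaw,lever
    def P(p,l): return np.array([p[0]+np.cos(p[2])*l[0]-np.sin(p[2])*l[1],p[1]+np.sin(p[2])*l[0]+np.cos(p[2])*l[1],l[2]])
    def f(p):
        r=[]
        for (n,u,v),l in obs: r+=list(proj(n,P(p,np.array(l)/1e3))-[u,v])
        for n,u,v in knob: r+=list(proj(n,P(p,[.044-.096*np.cos(p[3]),0,.06+.096*np.sin(p[3])]))-[u,v])
        return r
    s=least_squares(f,g,loss="soft_l1"); print("socket",s.x.round(4),"res",np.round(s.fun,1)); print(" tip",P(s.x,[.044-.096*np.cos(s.x[3]),0,.06+.096*np.sin(s.x[3])]).round(4),"hinge",P(s.x,[.044,0,.06]).round(4))
tl=lambda x,y:T("top",90,222,x,y); tr=lambda x,y:T("top",340,217,x,y,400)
sl=lambda x,y:T("side",210,310,x,y,0,300); sr=lambda x,y:T("side",310,105,x,y,400,300)
fit([(tl(108,52),(52,31,30)),(tl(243,47),(52,-31,0)),(tl(248,215),(-36,-31,0)),(tl(215,88),(30,-25,36)),(tl(217,220),(-30,-25,36)),
 (sl(105,487),(30,25,36)),(sl(262,552),(-30,25,36)),(sl(300,440),(-30,-25,36)),(sl(140,410),(30,-25,36))],[.35,.33,0,.1],[tl(124,258),sl(327,420)])
fit([(tr(520,65),(52,31,0)),(tr(533,232),(-36,31,0)),(tr(652,58),(52,-31,30)),(tr(552,103),(30,25,36)),
 (sr(498,540),(52,31,0)),(sr(643,580),(-36,31,0)),(sr(503,487),(52,31,30))],[.35,-.33,0,.5],[tr(678,222),sr(676,358)])
for nm,cs,z in (("tray",[(105,157),(170,160),(167,209),(101,206)],.018),("bin",[(330,162),(389,161),(391,213),(330,214)],.05)):
    q=np.array([at("top",u,v,z) for u,v in cs]); print(nm,q.mean(0).round(4),q[:,:2].round(3).tolist())
def part(nm,cs,h):
    q=np.array([at("top",180+u/5,150+v/5,.003+h) for u,v in cs])[:,:2]
    a=q[1]-q[0]+q[2]-q[3];b=q[2]-q[1]+q[3]-q[0]; print(nm,q.mean(0).round(4),"sides",(np.linalg.norm(a)/2).round(4),np.degrees(np.arctan2(a[1],a[0])).round(1),(np.linalg.norm(b)/2).round(4),np.degrees(np.arctan2(b[1],b[0])).round(1))
part("shell",[(105,155),(170,113),(192,150),(132,190)],.02)
part("relay",[(103,381),(166,389),(158,436),(98,428)],.024)
part("choke",[(253,442),(306,425),(328,476),(277,494)],.02)
part("hs",[(505,397),(555,448),(520,485),(470,430)],.026)
print("mat",[at("top",180+u/5,150+v/5,.003)[:2].round(3).tolist() for u,v in [(67,32),(627,70),(600,562),(25,522)]])
print("jar",at("top",168,276,.032)[:2],"board",at("top",288,182,.005)[:2])
E
python3 m.py
```

```text
socket [0.4208 0.3111 0.0818 0.418 ] res [-1.5  0.  -0.6 -0.5 -0.4 -0.2 -1.4  0.4 -1.  -2.   0.4 -0.3 -0.4 -0.5
  2.1 -2.5  4.5 -8.3 -1.4 -0.3  0.4  0.2]
 tip [0.3772 0.3075 0.099 ] hinge [0.4647 0.3147 0.06  ]
socket [ 0.4442 -0.3415  0.0643  0.8174] res [-0.4 -0.9 -1.  -0.5  0.7 -0.3  0.3  0.3 -0.5  0.   0.6  0.4 -0.1  2.5
  0.5  0.3  0.7 -0.7]
 tip [ 0.4226 -0.3429  0.13  ] hinge [ 0.4881 -0.3387  0.06  ]
tray [0.5994 0.2913 0.018 ] [[0.665, 0.375], [0.662, 0.205], [0.534, 0.207], [0.537, 0.378]]
bin [ 0.599  -0.2834  0.05  ] [[0.662, -0.207], [0.668, -0.357], [0.536, -0.362], [0.53, -0.208]]
shell [0.6101 0.098 ] sides 0.0385 -55.0 0.0227 -144.1
relay [0.4781 0.1025] sides 0.0316 -95.9 0.024 174.1
choke [0.4543 0.0206] sides 0.0279 -70.1 0.0287 -154.2
hs [ 0.467  -0.0917] sides 0.0368 -135.3 0.0251 136.0
mat [[0.675, 0.146], [0.663, -0.151], [0.404, -0.141], [0.418, 0.158]]
jar [0.36512461 0.19406292] board [ 0.61316876 -0.10556657]
```

```bash
cat > plan.py <<'E'
import sys
from h import *
# args: x y z yaw(deg of tool x) [x y z yaw ...] -> shift units in the tool frame reached, one line per waypoint
s=robot.state();p=s["tool_pos"];R=s["eef_rot"];psi=np.degrees(np.arctan2(R[1,0],R[0,0]))
print("t",s["time"],"tcp",p.round(4),"yaw",psi.round(1),"tilt",(R[2,:2]*57.3).round(2),"w",round(s["gripper_width"],4),"F",s["contact_force"].round(1),"q6",np.degrees(s["joint_pos"][5]).round(0))
a=list(map(float,sys.argv[1:]))
for i in range(0,len(a),4):
    t=np.array(a[i:i+3]); R=np.array([[np.cos(np.radians(psi)),np.sin(np.radians(psi)),0],[np.sin(np.radians(psi)),-np.cos(np.radians(psi)),0],[0,0,-1]])
    u=R.T@(t-p)/.025; q6=np.degrees(np.arctan2(t[1],t[0]))+180-a[i+3]
    print("shift",u.round(2),"then turn z",round((psi-a[i+3])/90,3),"q6",round(q6))
    p=t;psi=a[i+3]
E
python3 plan.py .4226 -.3429 .20 3.7 .4226 -.3429 .111 3.7
```

```text
t 0.1 tcp [ 0.2099 -0.588   0.2303] yaw 19.6 tilt [ 0.01 -0.11] w 0.0856 F [0.1 0.2 0.6] q6 84.0
shift [11.31 -6.37  1.21] then turn z 0.177 q6 137
shift [0.   0.   3.56] then turn z 0.0 q6 137
```

>>> send_rows:
  deltas:
    - [0.94, -0.53, 0.1, 0, 0, 0, 0]
    - [0.94, -0.53, 0.1, 0, 0, 0, 0]
    - [0.94, -0.53, 0.1, 0, 0, 0, 0]
    - [0.94, -0.53, 0.1, 0, 0, 0, 0]
    - [0.94, -0.53, 0.1, 0, 0, 0, 0]
    - [0.94, -0.53, 0.1, 0, 0, 0, 0]
    - [0.94, -0.53, 0.1, 0, 0, 0, 0]
    - [0.94, -0.53, 0.1, 0, 0, 0, 0]
    - [0.94, -0.53, 0.1, 0, 0, 0, 0]
    - [0.94, -0.53, 0.1, 0, 0, 0, 0]
    - [0.94, -0.53, 0.1, 0, 0, 0.088, 0]
    - [0.97, -0.54, 0.1, 0, 0, 0.089, 0]
  newtons: 30

```text
time: 1.6
tool_pos: [0.4259, -0.3438, 0.2008]
eef_rot: [[0.998, 0.061, -0.001], [0.061, -0.998, 0.001], [-0.001, -0.001, -1.0]]
contact_force: [0.5, -0.1, 0.3]
gripper_width: 0.0429
grasp_force: 0.0
```

>>> send_rows:
  deltas:
    - [0, 0, 0, 0, 0, 0, 0]
    - [0, 0, 0.5, 0, 0, 0, 0]
    - [0, 0, 0, 0, 0, 0, 0]

```text
time: 1.98
tool_pos: [0.4242, -0.3456, 0.1871]
eef_rot: [[0.998, 0.065, -0.002], [0.065, -0.998, 0.002], [-0.002, -0.002, -1.0]]
contact_force: [-0.2, -0.2, -0.2]
gripper_width: 0.0426
grasp_force: 0.0
```

```bash
python3 plan.py .4226 -.3429 .111 3.7
python3 - <<'E'
from h import *
t=snap("top","t1");s=snap("side","s1")
cv2.imwrite("pics/c3.png",np.hstack([crop(t,340,200,80,100,5),crop(s,310,70,80,100,5)]))
E
```

```text
t 1.975 tcp [ 0.4242 -0.3456  0.1871] yaw 3.7 tilt [-0.13 -0.14] w 0.0426 F [-0.2 -0.2 -0.2] q6 130.0
shift [-0.05 -0.11  3.04] then turn z 0.0 q6 137
```

View pics/c3.png

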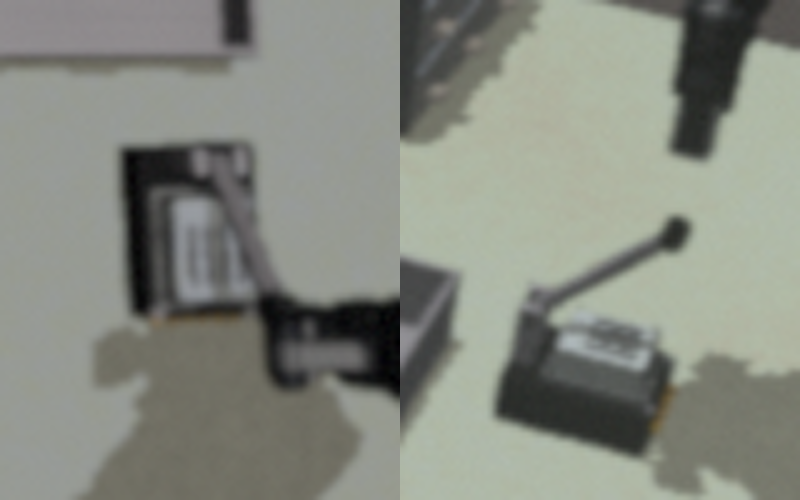

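The fingers hang right above the knob (side crop: tips at about (690,155), knob at (677,233)). Going down.

>>> send_rows:
  deltas:
    - [-0.05, -0.1, 0.6, 0, 0, 0, 0]
    - [0, 0, 0.8, 0, 0, 0, 0]
    - [0, 0, 0.8, 0, 0, 0, 0]
    - [0, 0, 0.8, 0, 0, 0, 0]
    - [0, 0, 0, 0, 0, 0, 0]
    - [0, 0, 0, 0, 0, 0, -1]
    - [0, 0, 0, 0, 0, 0, -1]
    - [0, 0, 0, 0, 0, 0, -1]
    - [0, 0, 0, 0, 0, 0, -1]
    - [0, 0, 0, 0, 0, 0, -1]

```text
time: 3.32
tool_pos: [0.4232, -0.341, 0.1138]
eef_rot: [[0.998, 0.065, -0.001], [0.066, -0.998, 0.006], [-0.001, -0.006, -1.0]]
contact_force: [-1.8, 6.2, 1.9]
gripper_width: 0.015
grasp_force: 31.9
```

>>> send_rows:
  deltas:
    - [0.27, 0, -0.22, 0, 0, 0, -1]
    - [0.28, 0, -0.21, 0, 0, 0, -1]
    - [0.34, 0, -0.18, 0, 0, 0, -1]
    - [0.34, 0, -0.17, 0, 0, 0, -1]
    - [0.37, 0, -0.11, 0, 0, 0, -1]
    - [0.37, 0, -0.1, 0, 0, 0, -1]
    - [0.33, 0, -0.04, 0, 0, 0, -1]
    - [0.33, 0, -0.02, 0, 0, 0, -1]
    - [0.34, 0, 0.02, 0, 0, 0, -1]
    - [0.34, 0, 0.04, 0, 0, 0, -1]

```text
time: 4.58
tool_pos: [0.5055, -0.3359, 0.1392]
eef_rot: [[0.998, 0.065, -0.002], [0.065, -0.998, 0.005], [-0.002, -0.005, -1.0]]
contact_force: [-3.5, 6.1, 3.5]
gripper_width: 0.0151
grasp_force: 31.6
```

>>> send_rows:
  deltas:
    - [0.32, 0, 0.08, 0, 0, 0, -1]
    - [0.31, 0, 0.09, 0, 0, 0, -1]
    - [0, 0, 0, 0, 0, 0, -1]
    - [0, 0, 0, 0, 0, 0, -1]

```text
time: 5.08
tool_pos: [0.5223, -0.3349, 0.1353]
eef_rot: [[0.998, 0.066, 0.0], [0.066, -0.998, 0.005], [0.0, -0.005, -1.0]]
contact_force: [-0.4, 6.7, 3.8]
gripper_width: 0.015
grasp_force: 31.2
```

>>> send_rows:
  deltas:
    - [0, 0, 0, 0, 0, 0, 0.4]
    - [0, 0, 0, 0, 0, 0, 0.4]
    - [0, 0, 0, 0, 0, 0, 0.4]
    - [0, 0, -0.8, 0, 0, 0, 0.4]
    - [0, 0, -0.8, 0, 0, 0, 0.4]
    - [-0.8, 0, 0, 0, 0, 0, 0.4]
    - [-0.8, 0, 0, 0, 0, 0, 0.4]
    - [-0.8, 0, 0, 0, 0, 0, 0.4]
    - [-0.8, 0, 0, 0, 0, 0, 0.4]
    - [0, 0, 0, 0, 0, 0, 0.4]
    - [0, 0, 0, 0, 0, 0, 0.4]

```text
time: 6.45
tool_pos: [0.4426, -0.343, 0.1744]
eef_rot: [[0.998, 0.064, 0.001], [0.064, -0.998, -0.0], [0.001, 0.0, -1.0]]
contact_force: [-0.3, -0.2, -1.0]
gripper_width: 0.0599
grasp_force: 0.0
```

```bash
python3 plan.py .439 -.340 .038 3.6
python3 - <<'E'
from h import *
t=snap("top","t2");s=snap("side","s2")
cv2.imwrite("pics/c4.png",np.hstack([crop(t,340,180,80,100,5),crop(s,310,70,80,100,5)]))
E
```

```text
t 6.45 tcp [ 0.4426 -0.343   0.1744] yaw 3.7 tilt [0.04 0.02] w 0.0599 F [-0.3 -0.2 -1. ] q6 132.0
shift [-0.14 -0.13  5.46] then turn z 0.001 q6 139
```

View pics/c4.png

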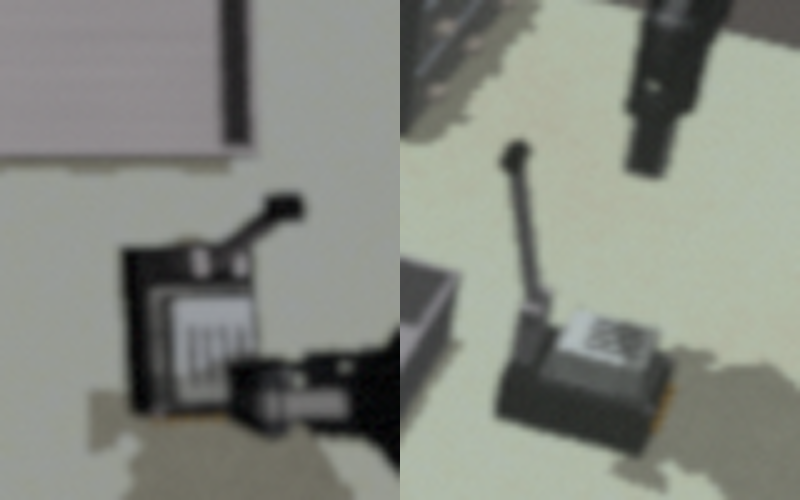

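The lever is open and the module is free. Descending on it.

>>> send_rows:
  deltas:
    - [-0.14, -0.13, 0.9, 0, 0, 0, 0.4]
    - [0, 0, 0.9, 0, 0, 0, 0.4]
    - [0, 0, 0.9, 0, 0, 0, 0.4]
    - [0, 0, 0.9, 0, 0, 0, 0.4]
    - [0, 0, 0.9, 0, 0, 0, 0.4]
    - [0, 0, 0.9, 0, 0, 0, 0.4]
    - [0, 0, 0.05, 0, 0, 0, 0.4]
    - [0, 0, 0, 0, 0, 0, -1]
    - [0, 0, 0, 0, 0, 0, -1]
    - [0, 0, 0, 0, 0, 0, -1]
    - [0, 0, 0, 0, 0, 0, -1]
  newtons: 60

```text
time: 7.92
tool_pos: [0.4397, -0.3404, 0.0391]
eef_rot: [[0.998, 0.065, 0.002], [0.065, -0.998, -0.001], [0.002, 0.002, -1.0]]
contact_force: [1.3, -0.2, 3.4]
gripper_width: 0.0383
grasp_force: 62.3
```

>>> send_rows:
  deltas:
    - [0, 0, -0.8, 0, 0, 0, -1]
    - [0, 0, -0.8, 0, 0, 0, -1]
    - [0, 0, -0.8, 0, 0, 0, -1]
    - [0, 0, -0.8, 0, 0, 0, -1]
    - [0, 0, -0.8, 0, 0, 0, -1]
    - [0, 0, -0.8, 0, 0, 0, -1]
    - [0, 0, 0, 0, 0, 0, -1]

```text
time: 8.8
tool_pos: [0.4398, -0.3407, 0.1596]
eef_rot: [[0.998, 0.065, 0.002], [0.065, -0.998, -0.003], [0.002, 0.003, -1.0]]
contact_force: [-0.4, -0.2, -0.6]
gripper_width: 0.0382
grasp_force: 61.8
```

```bash
python3 plan.py  .46 0 .16 90  .60 .29 .16 90 .60 .29 .025 90
```

```text
t 8.8 tcp [ 0.4398 -0.3407  0.1596] yaw 3.7 tilt [0.13 0.16] w 0.0382 F [-0.4 -0.2 -0.6] q6 132.0
shift [  1.69 -13.55  -0.02] then turn z -0.959 q6 90
shift [11.6  5.6  0. ] then turn z 0.0 q6 116
shift [0.  0.  5.4] then turn z 0.0 q6 116
```

>>> send_rows:
  deltas:
    - [0, 0, 0, 0, 0, -0.107, -1]
    - [0, 0, 0, 0, 0, -0.107, -1]
    - [0, 0, 0, 0, 0, -0.107, -1]
    - [0, 0, 0, 0, 0, -0.107, -1]
    - [0, 0, 0, 0, 0, -0.107, -1]
    - [0, 0, 0, 0, 0, -0.107, -1]
    - [0, 0, 0, 0, 0, -0.107, -1]
    - [0, 0, 0, 0, 0, -0.107, -1]
    - [0, 0, 0, 0, 0, -0.105, -1]
    - [0, 0, 0, 0, 0, 0, -1]

```text
time: 10.05
tool_pos: [0.4382, -0.3391, 0.1567]
eef_rot: [[-0.002, 1.0, -0.002], [1.0, 0.002, 0.002], [0.002, -0.002, -1.0]]
contact_force: [0.6, 0.1, -0.4]
gripper_width: 0.0379
grasp_force: 66.3
```

>>> send_rows:
  deltas:
    - [0.97, 0.245, 0, 0, 0, 0, -1]
    - [0.97, 0.245, 0, 0, 0, 0, -1]
    - [0.97, 0.245, 0, 0, 0, 0, -1]
    - [0.97, 0.245, 0, 0, 0, 0, -1]
    - [0.97, 0.245, 0, 0, 0, 0, -1]
    - [0.97, 0.245, 0, 0, 0, 0, -1]
    - [0.97, 0.245, 0, 0, 0, 0, -1]
    - [0.97, 0.245, 0, 0, 0, 0, -1]
    - [0.97, 0.245, 0, 0, 0, 0, -1]
    - [0.97, 0.245, 0, 0, 0, 0, -1]
    - [0.97, 0.245, 0, 0, 0, 0, -1]
    - [0.97, 0.245, 0, 0, 0, 0, -1]

```text
time: 11.55
tool_pos: [0.511, -0.0476, 0.1574]
eef_rot: [[-0.0, 1.0, -0.001], [1.0, 0.0, 0.0], [0.0, -0.001, -1.0]]
contact_force: [0.5, 0.1, -0.3]
gripper_width: 0.0383
grasp_force: 66.3
```

>>> send_rows:
  deltas:
    - [0.97, 0.245, 0, 0, 0, 0, -1]
    - [0.97, 0.245, 0, 0, 0, 0, -1]
    - [0.97, 0.245, 0, 0, 0, 0, -1]
    - [0.97, 0.245, 0, 0, 0, 0, -1]
    - [0.97, 0.245, 0, 0, 0, 0, -1]
    - [0.97, 0.245, 0, 0, 0, 0, -1]
    - [0.97, 0.245, 0, 0, 0, 0, -1]
    - [0.97, 0.245, 0, 0, 0, 0, -1]
    - [0.97, 0.245, 0, 0, 0, 0, -1]
    - [0.97, 0.245, 0, 0, 0, 0, -1]
    - [0.97, 0.245, 0, 0, 0, 0, -1]
    - [0.97, 0.245, 0, 0, 0, 0, -1]

```text
time: 13.05
tool_pos: [0.5839, 0.2439, 0.1576]
eef_rot: [[-0.002, 1.0, -0.001], [1.0, 0.002, -0.0], [-0.0, -0.001, -1.0]]
contact_force: [-0.1, -0.5, -1.4]
gripper_width: 0.038
grasp_force: 66.3
```

```bash
python3 plan.py  .60 .29 .16 90 .60 .29 .02 90
```

```text
t 13.05 tcp [0.5839 0.2439 0.1576] yaw 90.1 tilt [-0.02 -0.04] w 0.038 F [-0.1 -0.5 -1.4] q6 107.0
shift [ 1.84  0.65 -0.1 ] then turn z 0.001 q6 116
shift [0.  0.  5.6] then turn z 0.0 q6 116
```

>>> send_rows:
  deltas:
    - [0.92, 0.33, 0, 0, 0, 0, -1]
    - [0.92, 0.32, 0, 0, 0, 0, -1]
    - [0, 0, 0.9, 0, 0, 0, -1]
    - [0, 0, 0.9, 0, 0, 0, -1]
    - [0, 0, 0.9, 0, 0, 0, -1]
    - [0, 0, 0.9, 0, 0, 0, -1]
    - [0, 0, 0.9, 0, 0, 0, -1]
    - [0, 0, 0.6, 0, 0, 0, -1]
    - [0, 0, 0.45, 0, 0, 0, -1]
    - [0, 0, 0, 0, 0, 0, -1]
    - [0, 0, 0, 0, 0, 0, 0.4]
    - [0, 0, 0, 0, 0, 0, 0.4]

```text
time: 14.55
tool_pos: [0.601, 0.2892, 0.0206]
eef_rot: [[-0.003, 1.0, 0.002], [1.0, 0.003, 0.001], [0.001, 0.002, -1.0]]
contact_force: [-0.1, 0.7, -0.4]
gripper_width: 0.0591
grasp_force: 0.0
```

>>> send_rows:
  deltas:
    - [0, 0, 0, 0, 0, 0, 0.4]
    - [0, 0, -0.8, 0, 0, 0, 0.4]
    - [0, 0, -0.8, 0, 0, 0, 0.2]
    - [0, 0, -0.8, 0, 0, 0, 0.1]
    - [0, 0, -0.8, 0, 0, 0, 0.1]
    - [0, 0, -0.8, 0, 0, 0, 0.1]
    - [0, 0, 0, 0, 0, 0, 0.1]

```text
time: 15.42
tool_pos: [0.6017, 0.2895, 0.1222]
eef_rot: [[-0.004, 1.0, 0.005], [1.0, 0.004, 0.002], [0.002, 0.005, -1.0]]
contact_force: [1.0, 0.5, 0.4]
gripper_width: 0.0469
grasp_force: 0.0
```

```bash
python3 plan.py  .55 .25 .13 90
python3 - <<'E'
from h import *
snap("top","t3")
E
```

```text
t 15.425 tcp [0.6017 0.2895 0.1222] yaw 90.2 tilt [0.1  0.26] w 0.0469 F [1.  0.5 0.4] q6 110.0
shift [-1.57 -2.07 -0.31] then turn z 0.002 q6 114
```

View pics/t3.png

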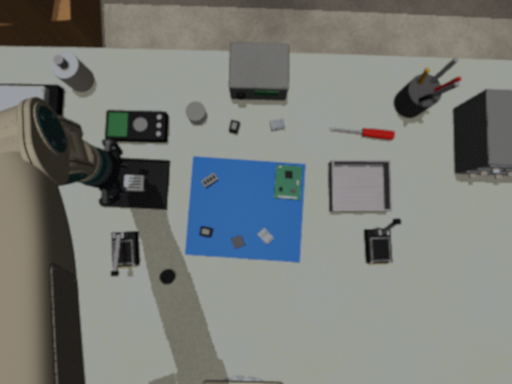

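The module lies in the tray, and the heat sink has been knocked to (265,236). Next I press the left lever shut with closed fingers.

>>> send_rows:
  deltas:
    - [0, -0.5, -0.8, 0, 0, 0, -1]
    - [0.07, -0.95, 0, 0, 0, 0, -1]
    - [0.07, -0.95, 0, 0, 0, 0, -1]
    - [0.07, -0.95, 0, 0, 0, 0, -1]
    - [0.07, -0.95, 0, 0, 0, 0, -1]
    - [0.07, -0.95, 0, 0, 0, 0, -1]
    - [0.07, -0.95, 0, 0, 0, 0, -1]
    - [0.07, -0.95, 0, 0, 0, 0, -1]
    - [0.07, -0.95, 0, 0, 0, 0, -1]
    - [0.07, -0.95, 0, 0, 0, 0, -1]
    - [0, 0, 0, 0, 0, 0, -1]
    - [0, 0, 0, 0, 0, 0, -1]

```text
time: 16.98
tool_pos: [0.374, 0.3041, 0.1396]
eef_rot: [[-0.004, 1.0, 0.001], [1.0, 0.004, 0.0], [0.0, 0.001, -1.0]]
contact_force: [0.1, 0.4, -0.6]
gripper_width: 0.0001
grasp_force: 0.0
```

```bash
python3 plan.py  .374 .307 .115 90 .374 .307 .07 90
python3 - <<'E'
from h import *
t=snap("top","t4");s=snap("side","s4")
cv2.imwrite("pics/c5.png",np.hstack([crop(t,80,215,80,100,5),crop(s,220,270,80,100,5)]))
E
```

```text
t 16.975 tcp [0.374  0.3041 0.1396] yaw 90.2 tilt [0.02 0.07] w 0.0001 F [ 0.1  0.4 -0.6] q6 121.0
shift [ 0.12 -0.    0.99] then turn z 0.002 q6 129
shift [0.  0.  1.8] then turn z 0.0 q6 129
```

View pics/c5.png

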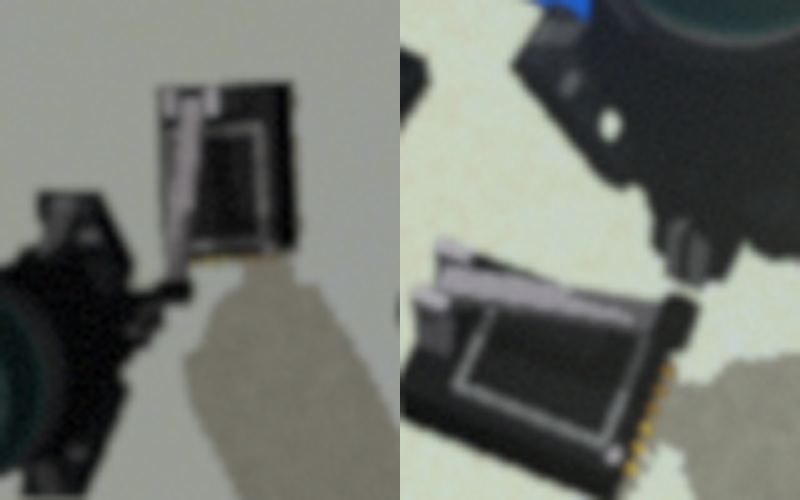

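The tips stand just above the knob. Pressing.

>>> send_rows:
  deltas:
    - [0.1, 0, 0.5, 0, 0, 0, -1]
    - [0, 0, 0.5, 0, 0, 0, -1]
    - [0, 0, 0.5, 0, 0, 0, -1]
    - [0, 0, 0.5, 0, 0, 0, -1]
    - [0, 0, 0.4, 0, 0, 0, -1]
    - [0, 0, 0.4, 0, 0, 0, -1]
    - [0, 0, 0, 0, 0, 0, -1]
    - [0, 0, 0, 0, 0, 0, -1]

```text
time: 18.08
tool_pos: [0.374, 0.3065, 0.0695]
eef_rot: [[-0.004, 1.0, 0.001], [1.0, 0.004, 0.0], [0.0, 0.001, -1.0]]
contact_force: [-0.3, -0.6, 0.6]
gripper_width: -0.0001
grasp_force: 0.0
```

>>> send_rows:
  deltas:
    - [0, 0, 0.12, 0, 0, 0, -1]
    - [0, 0, 0, 0, 0, 0, -1]
    - [0, 0, -0.9, 0, 0, 0, -1]
    - [0, 0, -0.9, 0, 0, 0, -1]
    - [0, 0, -0.9, 0, 0, 0, -0.1]
    - [-0.9, 0.46, 0, 0, 0, 0, -0.1]
    - [-0.9, 0.46, 0, 0, 0, 0, -0.1]
    - [-0.9, 0.46, 0, 0, 0, 0, -0.1]
    - [-0.9, 0.46, 0, 0, 0, 0, -0.1]
    - [-0.9, 0.46, 0, 0, 0, 0, -0.1]
    - [0, 0, 0, 0, 0, 0, -0.1]

```text
time: 19.45
tool_pos: [0.432, 0.1931, 0.1339]
eef_rot: [[-0.001, 1.0, 0.0], [1.0, 0.001, 0.0], [0.0, 0.0, -1.0]]
contact_force: [0.6, -1.0, -0.3]
gripper_width: 0.0382
grasp_force: 0.0
```

```bash
python3 plan.py  .4781 .1025 .08 84 .4781 .1025 .009 84
python3 - <<'E'
from h import *
t=snap("top","t5");s=snap("side","s5")
cv2.imwrite("pics/c6.png",np.hstack([crop(t,180,150,130,118,4),cv2.resize(crop(s,200,290,80,90,3),(240,270),).copy() if 0 else cv2.copyMakeBorder(crop(s,210,290,80,90,3),0,202,0,0,cv2.BORDER_CONSTANT)]))
E
```

```text
t 19.45 tcp [0.432  0.1931 0.1339] yaw 90.1 tilt [0.   0.01] w 0.0382 F [ 0.6 -1.  -0.3] q6 106.0
shift [-3.62  1.84  2.15] then turn z 0.067 q6 108
shift [0.   0.   2.84] then turn z 0.0 q6 108
```

View pics/c6.png

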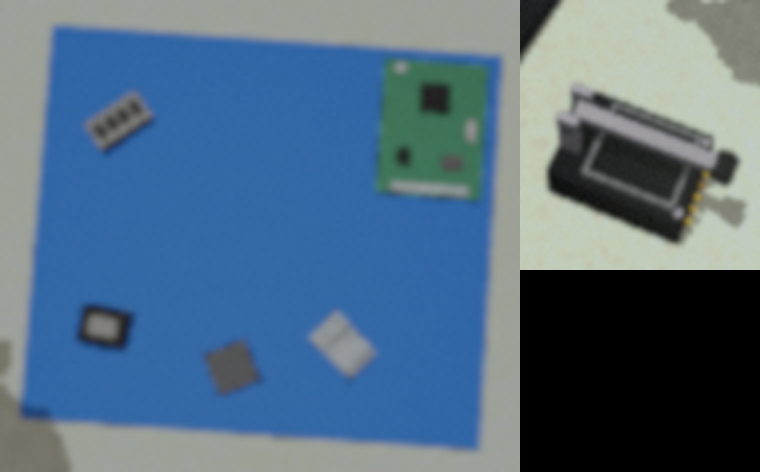

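The left lever is shut, the relay is where it was, and the heat sink now lies at crop corners (340,311)…(352,380). Picking the relay.

>>> send_rows:
  deltas:
    - [-0.9, 0.46, 0.5, 0, 0, 0, -0.1]
    - [-0.9, 0.46, 0.5, 0, 0, 0, -0.1]
    - [-0.9, 0.46, 0.5, 0, 0, 0, -0.1]
    - [-0.92, 0.46, 0.65, 0, 0, 0, -0.1]
    - [0, 0, 0, 0, 0, 0.067, -0.1]
    - [0, 0, 0.9, 0, 0, 0, -0.1]
    - [0, 0, 0.9, 0, 0, 0, -0.1]
    - [0, 0, 0.9, 0, 0, 0, -0.1]
    - [0, 0, 0.15, 0, 0, 0, -0.1]
    - [0, 0, 0, 0, 0, 0, -0.1]

```text
time: 20.8
tool_pos: [0.4777, 0.1042, 0.009]
eef_rot: [[0.101, 0.995, -0.0], [0.995, -0.101, 0.0], [0.0, -0.0, -1.0]]
contact_force: [-0.2, 0.4, -0.3]
gripper_width: 0.0387
grasp_force: 0.0
```

>>> send_rows:
  deltas:
    - [0, 0, 0, 0, 0, 0, -1]
    - [0, 0, 0, 0, 0, 0, -1]
    - [0, 0, 0, 0, 0, 0, -1]
    - [0, 0, 0, 0, 0, 0, -1]
    - [0, 0, -0.9, 0, 0, 0, -1]
    - [0, 0, -0.9, 0, 0, 0, -1]
    - [0, 0, -0.9, 0, 0, 0, -1]
    - [0, 0, -0.9, 0, 0, 0, -1]
    - [0, 0, 0, 0, 0, 0, -1]
  newtons: 40

```text
time: 21.92
tool_pos: [0.4794, 0.1037, 0.1003]
eef_rot: [[0.102, 0.995, 0.004], [0.995, -0.102, 0.0], [0.001, 0.004, -1.0]]
contact_force: [0.6, 0.4, 0.4]
gripper_width: 0.0235
grasp_force: 39.2
```

```bash
python3 plan.py  .57 -.25 .11 84 .57 -.25 .05 84
python3 - <<'E'
from h import *
def part(nm,cs,h):
    q=np.array([at("top",180+u/4,150+v/4,.003+h) for u,v in cs])[:,:2]
    a=q[1]-q[0]+q[2]-q[3];b=q[2]-q[1]+q[3]-q[0]; print(nm,q.mean(0).round(4),"sides",(np.linalg.norm(a)/2).round(4),np.degrees(np.arctan2(a[1],a[0])).round(1),(np.linalg.norm(b)/2).round(4),np.degrees(np.arctan2(b[1],b[0])).round(1))
part("hs",[(340,311),(377,351),(352,380),(308,337)],.026)
part("choke",[(204,355),(246,341),(263,380),(220,395)],.02)
E
```

```text
t 21.925 tcp [0.4794 0.1037 0.1003] yaw 84.2 tilt [0.04 0.23] w 0.0235 F [0.6 0.4 0.4] q6 100.0
shift [-13.71   5.04  -0.39] then turn z 0.002 q6 72
shift [0.  0.  2.4] then turn z 0.0 q6 72
hs [ 0.4705 -0.0499] sides 0.0367 -134.2 0.0251 135.1
choke [0.4541 0.0203] sides 0.0286 -69.9 0.0272 -155.6
```

>>> send_rows:
  deltas:
    - [-0.98, 0.36, -0.1, 0, 0, 0, -1]
    - [-0.98, 0.36, -0.1, 0, 0, 0, -1]
    - [-0.98, 0.36, -0.1, 0, 0, 0, -1]
    - [-0.98, 0.36, -0.1, 0, 0, 0, -1]
    - [-0.98, 0.36, 0, 0, 0, 0, -1]
    - [-0.98, 0.36, 0, 0, 0, 0, -1]
    - [-0.98, 0.36, 0, 0, 0, 0, -1]
    - [-0.98, 0.36, 0, 0, 0, 0, -1]
    - [-0.98, 0.36, 0, 0, 0, 0, -1]
    - [-0.98, 0.36, 0, 0, 0, 0, -1]
    - [-0.98, 0.36, 0, 0, 0, 0, -1]
    - [-0.98, 0.36, 0, 0, 0, 0, -1]

```text
time: 23.42
tool_pos: [0.5552, -0.2008, 0.1079]
eef_rot: [[0.101, 0.995, -0.001], [0.995, -0.101, 0.001], [0.001, -0.001, -1.0]]
contact_force: [0.2, 0.3, 0.2]
gripper_width: 0.0229
grasp_force: 39.2
```

>>> send_rows:
  deltas:
    - [-0.98, 0.36, 0, 0, 0, 0, -1]
    - [-0.98, 0.36, 0, 0, 0, 0, -1]
    - [0, 0, 0, 0, 0, 0, -1]
    - [0, 0, 0.9, 0, 0, 0, -1]
    - [0, 0, 0.9, 0, 0, 0, -1]
    - [0, 0, 0.6, 0, 0, 0, -1]
    - [0, 0, 0, 0, 0, 0, -1]
    - [0, 0, 0, 0, 0, 0, -0.1]
    - [0, 0, 0, 0, 0, 0, -0.1]
    - [0, 0, 0, 0, 0, 0, -0.1]
    - [0, 0, -0.9, 0, 0, 0, -0.1]
    - [0, 0, -0.9, 0, 0, 0, -0.1]

```text
time: 24.92
tool_pos: [0.5682, -0.2503, 0.0944]
eef_rot: [[0.102, 0.995, -0.0], [0.995, -0.102, 0.0], [0.0, -0.0, -1.0]]
contact_force: [0.5, -0.0, 0.9]
gripper_width: 0.0388
grasp_force: 0.0
```

```bash
python3 plan.py  .4705 -.0499 .08 45.4 .4705 -.0499 .009 45.4
python3 - <<'E'
from h import *
t=snap("top","t6")
cv2.imwrite("pics/c7.png",crop(t,180,150,220,118,3.6))
E
```

```text
t 24.925 tcp [ 0.5682 -0.2503  0.0944] yaw 84.2 tilt [ 0.01 -0.02] w 0.0388 F [ 0.5 -0.   0.9] q6 66.0
shift [ 7.58 -4.7   0.58] then turn z 0.431 q6 129
shift [0.   0.   2.84] then turn z 0.0 q6 129
```

View pics/c7.png

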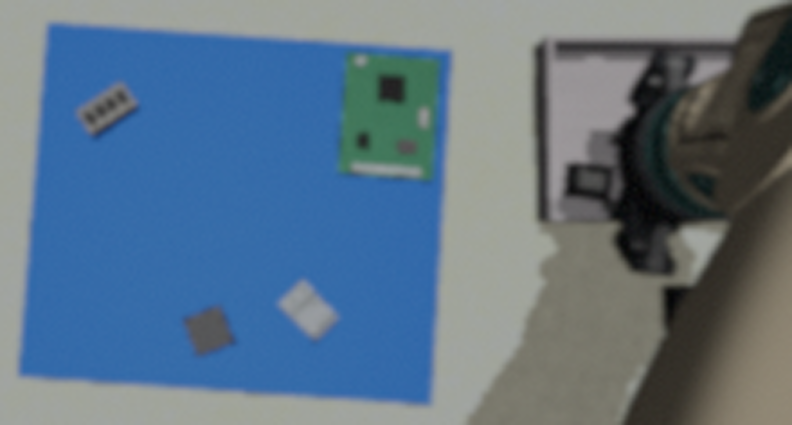

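The relay is in the bin. Next the heat sink.

>>> send_rows:
  deltas:
    - [0.948, -0.588, 0, 0, 0, 0, 0]
    - [0.948, -0.588, 0, 0, 0, 0, 0]
    - [0.948, -0.588, 0, 0, 0, 0, 0]
    - [0.948, -0.588, 0, 0, 0, 0, 0]
    - [0.948, -0.588, 0, 0, 0, 0, 0]
    - [0.948, -0.588, 0, 0, 0, 0, 0]
    - [0.948, -0.588, 0, 0, 0, 0, 0]
    - [0.948, -0.588, 0.58, 0, 0, 0, 0]
    - [0, 0, 0, 0, 0, 0.108, 0]
    - [0, 0, 0, 0, 0, 0.108, 0]
    - [0, 0, 0, 0, 0, 0.108, 0]
    - [0, 0, 0, 0, 0, 0.11, 0]

```text
time: 26.48
tool_pos: [0.4707, -0.0498, 0.0793]
eef_rot: [[0.71, 0.705, 0.001], [0.705, -0.71, -0.0], [0.0, 0.0, -1.0]]
contact_force: [-0.5, 0.7, -1.1]
gripper_width: 0.0427
grasp_force: 0.0
```

>>> send_rows:
  deltas:
    - [0, 0, 0, 0, 0, 0, 0]
    - [0, 0, 0.9, 0, 0, 0, 0]
    - [0, 0, 0.9, 0, 0, 0, 0]
    - [0, 0, 0.9, 0, 0, 0, 0]
    - [0, 0, 0.15, 0, 0, 0, 0]
    - [0, 0, 0, 0, 0, 0, 0]
    - [0, 0, 0, 0, 0, 0, -1]
    - [0, 0, 0, 0, 0, 0, -1]
    - [0, 0, 0, 0, 0, 0, -1]
    - [0, 0, 0, 0, 0, 0, -1]

```text
time: 27.72
tool_pos: [0.4719, -0.0501, 0.0092]
eef_rot: [[0.706, 0.709, 0.002], [0.709, -0.706, -0.001], [0.001, 0.002, -1.0]]
contact_force: [-0.2, 0.0, 6.3]
gripper_width: 0.0234
grasp_force: 40.0
```

>>> send_rows:
  deltas:
    - [0, 0, -0.9, 0, 0, 0, -1]
    - [0, 0, -0.9, 0, 0, 0, -1]
    - [0, 0, -0.9, 0, 0, 0, -1]
    - [0, 0, -0.9, 0, 0, 0, -1]
    - [0, 0, 0, 0, 0, 0, -1]

```text
time: 28.35
tool_pos: [0.4722, -0.0502, 0.0996]
eef_rot: [[0.706, 0.709, 0.004], [0.709, -0.706, -0.001], [0.002, 0.003, -1.0]]
contact_force: [-0.3, 0.2, -0.2]
gripper_width: 0.0233
grasp_force: 39.3
```

```bash
python3 plan.py  .62 -.255 .11 45.4
```

```text
t 28.35 tcp [ 0.4722 -0.0502  0.0996] yaw 45.1 tilt [0.12 0.2 ] w 0.0233 F [-0.3  0.2 -0.2] q6 121.0
shift [-1.63  9.97 -0.42] then turn z -0.003 q6 112
```

>>> send_rows:
  deltas:
    - [-0.163, 1, -0.1, 0, 0, 0, -1]
    - [-0.163, 1, -0.1, 0, 0, 0, -1]
    - [-0.163, 1, -0.1, 0, 0, 0, -1]
    - [-0.163, 1, -0.1, 0, 0, 0, -1]
    - [-0.163, 1, 0, 0, 0, 0, -1]
    - [-0.163, 1, 0, 0, 0, 0, -1]
    - [-0.163, 1, 0, 0, 0, 0, -1]
    - [-0.163, 1, 0, 0, 0, 0, -1]
    - [-0.163, 1, 0, 0, 0, 0, -1]
    - [-0.163, 1, 0, 0, 0, 0, -1]
    - [0, 0, 0, 0, 0, 0, -1]

```text
time: 29.72
tool_pos: [0.6197, -0.2576, 0.1063]
eef_rot: [[0.707, 0.707, -0.0], [0.707, -0.707, -0.0], [-0.0, -0.0, -1.0]]
contact_force: [-0.1, 1.0, -0.8]
gripper_width: 0.0228
grasp_force: 39.4
```

>>> send_rows:
  deltas:
    - [0, 0, 0.9, 0, 0, 0, -1]
    - [0, 0, 0.9, 0, 0, 0, -1]
    - [0, 0, 0.6, 0, 0, 0, -1]
    - [0, 0, 0, 0, 0, 0, -1]
    - [0, 0, 0, 0, 0, 0, 0]
    - [0, 0, 0, 0, 0, 0, 0]
    - [0, 0, 0, 0, 0, 0, 0]
    - [0, 0, -0.9, 0, 0, 0, 0]
    - [0, 0, -0.9, 0, 0, 0, 0]

```text
time: 30.85
tool_pos: [0.6189, -0.255, 0.0937]
eef_rot: [[0.706, 0.709, -0.0], [0.709, -0.706, 0.0], [-0.0, -0.0, -1.0]]
contact_force: [-0.4, 0.1, -0.2]
gripper_width: 0.0431
grasp_force: 0.0
```

```bash
python3 plan.py  .4543 .0205 .08 65 .4543 .0205 .009 65
python3 - <<'E'
from h import *
t=snap("top","t7")
cv2.imwrite("pics/c8.png",crop(t,180,150,220,118,3.6))
E
```

```text
t 30.85 tcp [ 0.6189 -0.255   0.0937] yaw 45.1 tilt [-0.   -0.01] w 0.0431 F [-0.4  0.1 -0.2] q6 107.0
shift [  3.16 -12.44   0.55] then turn z -0.221 q6 118
shift [0.   0.   2.84] then turn z 0.0 q6 118
```

View pics/c8.png

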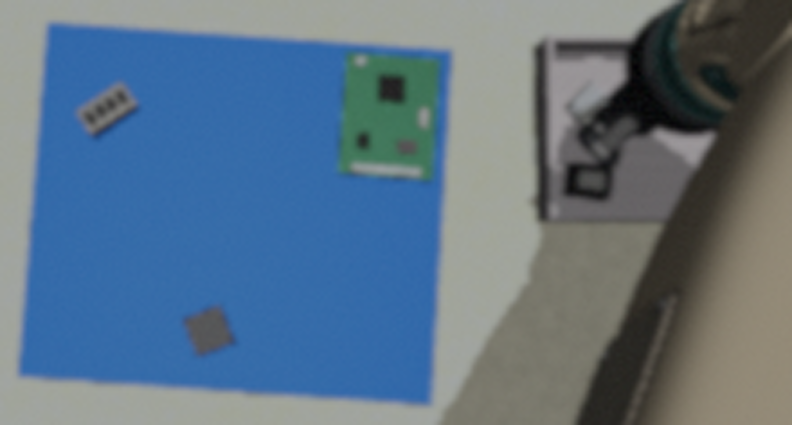

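The heat sink is in the bin. The choke hasn't moved, so it is next.

>>> send_rows:
  deltas:
    - [0.243, -0.957, 0, 0, 0, 0, 0.1]
    - [0.243, -0.957, 0, 0, 0, 0, 0.1]
    - [0.243, -0.957, 0, 0, 0, 0, 0.1]
    - [0.243, -0.957, 0, 0, 0, 0, 0.1]
    - [0.243, -0.957, 0, 0, 0, 0, 0.1]
    - [0.243, -0.957, 0, 0, 0, 0, 0.1]
    - [0.243, -0.957, 0, 0, 0, 0, 0.1]
    - [0.243, -0.957, 0, 0, 0, 0, 0.1]
    - [0.243, -0.957, 0, 0, 0, 0, 0.1]
    - [0.243, -0.957, 0, 0, 0, 0, 0.1]
    - [0.243, -0.957, 0, 0, 0, 0, 0.1]
    - [0.243, -0.957, 0, 0, 0, 0, 0.1]

```text
time: 32.4
tool_pos: [0.4662, 0.0005, 0.0932]
eef_rot: [[0.706, 0.709, 0.0], [0.709, -0.706, 0.0], [0.0, 0.0, -1.0]]
contact_force: [-0.1, 0.9, 0.9]
gripper_width: 0.0467
grasp_force: 0.0
```

>>> send_rows:
  deltas:
    - [0.243, -0.957, 0.55, 0, 0, 0, 0.1]
    - [0, 0, 0, 0, 0, -0.107, 0.1]
    - [0, 0, 0, 0, 0, -0.107, 0.1]
    - [0, 0, 0, 0, 0, -0.107, 0.1]
    - [0, 0, 0, 0, 0, -0.107, 0.1]
    - [0, 0, 0, 0, 0, -0.107, 0.1]
    - [0, 0, 0, 0, 0, -0.107, 0.1]
    - [0, 0, 0, 0, 0, -0.107, 0.1]
    - [0, 0, 0, 0, 0, 0, 0.1]
    - [0, 0, 0, 0, 0, 0, 0.1]

```text
time: 33.65
tool_pos: [0.4541, 0.0207, 0.0793]
eef_rot: [[-0.381, 0.925, 0.0], [0.925, 0.381, -0.0], [-0.0, 0.0, -1.0]]
contact_force: [-0.8, -0.2, -0.2]
gripper_width: 0.0471
grasp_force: 0.0
```

```bash
python3 plan.py  .4543 .0205 .006 112.5
```

```text
t 33.65 tcp [0.4541 0.0207 0.0793] yaw 112.4 tilt [-0.  0.] w 0.0471 F [-0.8 -0.2 -0.2] q6 62.0
shift [-0.01  0.    2.93] then turn z -0.001 q6 70
```

>>> send_rows:
  deltas:
    - [0, 0, 0.9, 0, 0, 0, 0.1]
    - [0, 0, 0.9, 0, 0, 0, 0.1]
    - [0, 0, 0.9, 0, 0, 0, 0.1]
    - [0, 0, 0.25, 0, 0, 0, 0.1]
    - [0, 0, 0, 0, 0, 0, 0.1]
    - [0, 0, 0, 0, 0, 0, -1]
    - [0, 0, 0, 0, 0, 0, -1]
    - [0, 0, 0, 0, 0, 0, -1]
    - [0, 0, 0, 0, 0, 0, -1]

```text
time: 34.78
tool_pos: [0.4556, 0.0203, 0.0066]
eef_rot: [[-0.383, 0.924, 0.002], [0.924, 0.383, -0.0], [-0.001, 0.002, -1.0]]
contact_force: [-0.0, -0.3, 5.7]
gripper_width: 0.0268
grasp_force: 40.3
```

>>> send_rows:
  deltas:
    - [0, 0, -0.9, 0, 0, 0, -1]
    - [0, 0, -0.9, 0, 0, 0, -1]
    - [0, 0, -0.9, 0, 0, 0, -1]
    - [0, 0, -0.9, 0, 0, 0, -1]
    - [0, 0, 0, 0, 0, 0, -1]

```text
time: 35.4
tool_pos: [0.4559, 0.0202, 0.097]
eef_rot: [[-0.383, 0.924, 0.004], [0.924, 0.383, -0.0], [-0.002, 0.003, -1.0]]
contact_force: [0.8, 0.7, -1.3]
gripper_width: 0.0271
grasp_force: 39.5
```

```bash
python3 plan.py  .575 -.31 .11 112.5
```

```text
t 35.4 tcp [0.4559 0.0202 0.097 ] yaw 112.5 tilt [-0.11  0.2 ] w 0.0271 F [ 0.8  0.7 -1.3] q6 62.0
shift [-14.03  -0.66  -0.52] then turn z 0.0 q6 39
```

>>> send_rows:
  deltas:
    - [-0.956, 0, -0.15, 0, 0, 0, -1]
    - [-0.956, 0, -0.15, 0, 0, 0, -1]
    - [-0.956, 0, -0.15, 0, 0, 0, -1]
    - [-0.956, 0, -0.1, 0, 0, 0, -1]
    - [-0.956, 0, 0, 0, 0, 0, -1]
    - [-0.956, 0, 0, 0, 0, 0, -1]
    - [-0.956, 0, 0, 0, 0, 0, -1]
    - [-0.956, 0, 0, 0, 0, 0, -1]
    - [-0.956, 0, 0, 0, 0, 0, -1]
    - [-0.956, 0, 0, 0, 0, 0, -1]
    - [-0.956, 0, 0, 0, 0, 0, -1]
    - [-0.956, 0, 0, 0, 0, 0, -1]

```text
time: 36.9
tool_pos: [0.5648, -0.246, 0.1093]
eef_rot: [[-0.383, 0.924, 0.0], [0.924, 0.383, 0.0], [0.0, 0.0, -1.0]]
contact_force: [-0.2, -0.4, -0.2]
gripper_width: 0.0267
grasp_force: 39.5
```

>>> send_rows:
  deltas:
    - [-0.956, 0, 0, 0, 0, 0, -1]
    - [-0.956, 0.03, 0, 0, 0, 0, -1]
    - [-0.956, 0.03, 0, 0, 0, 0, -1]
    - [0, 0, 0, 0, 0, 0, -1]
    - [0, 0, 0.9, 0, 0, 0, -1]
    - [0, 0, 0.9, 0, 0, 0, -1]
    - [0, 0, 0.6, 0, 0, 0, -1]
    - [0, 0, 0, 0, 0, 0, -1]
    - [0, 0, 0, 0, 0, 0, 0]
    - [0, 0, 0, 0, 0, 0, 0]
    - [0, 0, -0.9, 0, 0, 0, 0]
    - [0, 0, -0.9, 0, 0, 0, 0]

```text
time: 38.4
tool_pos: [0.5933, -0.3103, 0.0955]
eef_rot: [[-0.383, 0.924, 0.001], [0.924, 0.383, -0.0], [-0.001, 0.0, -1.0]]
contact_force: [-0.4, -0.1, 0.6]
gripper_width: 0.043
grasp_force: 0.0
```

```bash
python3 plan.py  .6101 .098 .08 126 .6101 .098 .007 126
python3 - <<'E'
from h import *
t=snap("top","t8")
cv2.imwrite("pics/c9.png",crop(t,180,150,220,118,3.6))
E
```

```text
t 38.4 tcp [ 0.5933 -0.3103  0.0955] yaw 112.5 tilt [-0.03  0.02] w 0.043 F [-0.4 -0.1  0.6] q6 34.0
shift [14.83  6.88  0.62] then turn z -0.15 q6 63
shift [0.   0.   2.92] then turn z 0.0 q6 63
```

View pics/c9.png

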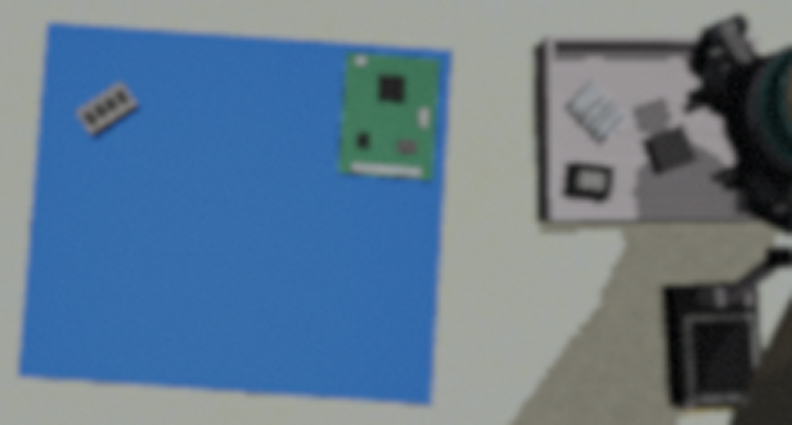

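Three parts are in the bin. The shell hasn't moved, so I fetch it.

>>> send_rows:
  deltas:
    - [0.989, 0.459, 0, 0, 0, 0, -0.1]
    - [0.989, 0.459, 0, 0, 0, 0, -0.1]
    - [0.989, 0.459, 0, 0, 0, 0, -0.1]
    - [0.989, 0.459, 0, 0, 0, 0, -0.1]
    - [0.989, 0.459, 0, 0, 0, 0, -0.1]
    - [0.989, 0.459, 0, 0, 0, 0, -0.1]
    - [0.989, 0.459, 0, 0, 0, 0, -0.1]
    - [0.989, 0.459, 0, 0, 0, 0, -0.1]
    - [0.989, 0.459, 0, 0, 0, 0, -0.1]
    - [0.989, 0.459, 0, 0, 0, 0, -0.1]
    - [0.989, 0.459, 0, 0, 0, 0, -0.1]
    - [0.989, 0.459, 0, 0, 0, 0, -0.1]

```text
time: 39.95
tool_pos: [0.6048, 0.0193, 0.0932]
eef_rot: [[-0.384, 0.923, -0.002], [0.923, 0.384, 0.0], [0.001, -0.002, -1.0]]
contact_force: [0.6, 0.4, 0.3]
gripper_width: 0.0387
grasp_force: 0.0
```

>>> send_rows:
  deltas:
    - [0.989, 0.459, 0, 0, 0, 0, -0.1]
    - [0.989, 0.459, 0.3, 0, 0, 0, -0.1]
    - [0.989, 0.459, 0.3, 0, 0, 0, -0.1]
    - [0, 0, 0, 0, 0, -0.075, -0.1]
    - [0, 0, 0, 0, 0, -0.075, -0.1]
    - [0, 0, 0, 0, 0, 0, -0.1]
    - [0, 0, 0, 0, 0, 0, -0.1]

```text
time: 40.83
tool_pos: [0.609, 0.099, 0.0788]
eef_rot: [[-0.587, 0.809, -0.001], [0.809, 0.587, 0.0], [0.001, -0.001, -1.0]]
contact_force: [0.8, -0.1, -0.8]
gripper_width: 0.0386
grasp_force: 0.0
```

```bash
python3 plan.py  .6101 .098 .007 126
python3 - <<'E'
from h import *
q=np.array([at("top",180+u/3.6,150+v/3.6,.023) for u,v in [(75,113),(123,82),(140,106),(97,138)]])[:,:2]; a=q[1]-q[0]+q[2]-q[3]
print(q.mean(0),np.degrees(np.arctan2(a[1],a[0])))
t=snap("top","t9")
cv2.imwrite("pics/c10.png",crop(t,180,150,80,60,5))
E
```

```text
t 40.825 tcp [0.609  0.099  0.0788] yaw 126.0 tilt [ 0.04 -0.05] w 0.0386 F [ 0.8 -0.1 -0.8] q6 57.0
shift [-0.06  0.01  2.87] then turn z -0.0 q6 63
[0.60991421 0.09730852] -53.50874507042361
```

>>> send_rows:
  deltas:
    - [-0.05, 0, 0.9, 0, 0, 0, -0.1]
    - [0, 0, 0.9, 0, 0, 0, -0.1]
    - [0, 0, 0.9, 0, 0, 0, -0.1]
    - [0, 0, 0.17, 0, 0, 0, -0.1]
    - [0, 0, 0, 0, 0, 0, -0.1]
    - [0, 0, 0, 0, 0, 0, -1]
    - [0, 0, 0, 0, 0, 0, -1]
    - [0, 0, 0, 0, 0, 0, -1]
    - [0, 0, 0, 0, 0, 0, -1]

```text
time: 42.0
tool_pos: [0.612, 0.0974, 0.0089]
eef_rot: [[-0.588, 0.809, 0.003], [0.809, 0.588, 0.0], [-0.001, 0.002, -1.0]]
contact_force: [0.4, -0.8, 6.2]
gripper_width: 0.0189
grasp_force: 40.9
```

>>> send_rows:
  deltas:
    - [0, 0, -0.9, 0, 0, 0, -1]
    - [0, 0, -0.9, 0, 0, 0, -1]
    - [0, 0, -0.9, 0, 0, 0, -1]
    - [0, 0, -0.9, 0, 0, 0, -1]
    - [0, 0, -0.4, 0, 0, 0, -1]
    - [0, 0, 0, 0, 0, 0, -1]

```text
time: 42.75
tool_pos: [0.6111, 0.0973, 0.108]
eef_rot: [[-0.588, 0.809, 0.001], [0.809, 0.588, 0.0], [-0.001, 0.001, -1.0]]
contact_force: [0.5, -0.1, -0.8]
gripper_width: 0.0188
grasp_force: 40.2
```

```bash
python3 plan.py  .60 -.275 .11 126
```

```text
t 42.75 tcp [0.6111 0.0973 0.108 ] yaw 126.0 tilt [-0.03  0.05] w 0.0188 F [ 0.5 -0.1 -0.8] q6 57.0
shift [-11.78  -9.12  -0.08] then turn z 0.0 q6 29
```

>>> send_rows:
  deltas:
    - [-0.984, -0.65, 0, 0, 0, 0, -1]
    - [-0.984, -0.65, 0, 0, 0, 0, -1]
    - [-0.984, -0.65, 0, 0, 0, 0, -1]
    - [-0.984, -0.65, 0, 0, 0, 0, -1]
    - [-0.984, -0.65, 0, 0, 0, 0, -1]
    - [-0.984, -0.65, 0, 0, 0, 0, -1]
    - [-0.984, -0.65, 0, 0, 0, 0, -1]
    - [-0.984, -0.65, 0, 0, 0, 0, -1]
    - [-0.984, -0.65, 0, 0, 0, 0, -1]
    - [-0.984, -0.65, 0, 0, 0, 0, -1]
    - [-0.984, -0.65, 0, 0, 0, 0, -1]
    - [-0.984, -0.65, 0, 0, 0, 0, -1]

```text
time: 44.25
tool_pos: [0.6256, -0.2566, 0.1056]
eef_rot: [[-0.588, 0.809, -0.003], [0.809, 0.588, 0.001], [0.003, -0.001, -1.0]]
contact_force: [-0.3, 0.2, -0.1]
gripper_width: 0.0191
grasp_force: 40.2
```

>>> send_rows:
  deltas:
    - [-0.984, -0.65, 0, 0, 0, 0, -1]
    - [-0.984, -0.65, 0, 0, 0, 0, -1]
    - [0, 0, 0, 0, 0, 0, -1]
    - [0, 0, 0.9, 0, 0, 0, -1]
    - [0, 0, 0.9, 0, 0, 0, -1]
    - [0, 0, 0, 0, 0, 0, -1]
    - [0, 0, 0, 0, 0, 0, -0.2]
    - [0, 0, 0, 0, 0, 0, -0.2]
    - [0, 0, -0.9, 0, 0, 0, -0.1]
    - [0, 0, -0.9, 0, 0, 0, -0.1]
    - [0, 0, -0.9, 0, 0, 0, -0.1]
    - [0, 0, -0.9, 0, 0, 0, -0.1]

```text
time: 45.75
tool_pos: [0.6298, -0.3153, 0.1547]
eef_rot: [[-0.588, 0.809, 0.002], [0.809, 0.588, -0.001], [-0.002, 0.001, -1.0]]
contact_force: [0.5, 0.6, 0.7]
gripper_width: 0.0386
grasp_force: 0.0
```

```bash
python3 plan.py  .45 -.30 .18 90 .45 -.30 .18 3.6 .45 -.341 .18 3.6 .5223 -.3355 .18 3.6 .5223 -.3355 .135 3.6
```

```text
t 45.75 tcp [ 0.6298 -0.3153  0.1547] yaw 126.0 tilt [-0.11  0.05] w 0.0386 F [0.5 0.6 0.7] q6 22.0
shift [ 4.72 -5.46 -1.01] then turn z 0.4 q6 56
shift [0. 0. 0.] then turn z 0.96 q6 143
shift [-0.1   1.64  0.  ] then turn z 0.0 q6 139
shift [ 2.9  -0.04  0.  ] then turn z 0.0 q6 144
shift [0.  0.  1.8] then turn z 0.0 q6 144
```

>>> send_rows:
  deltas:
    - [0, 0, -0.8, 0, 0, 0, 0]
    - [0, 0, -0.6, 0, 0, 0, 0]
    - [0, 0, 0, 0, 0, -0.107, 0]
    - [0, 0, 0, 0, 0, -0.107, 0]
    - [0, 0, 0, 0, 0, -0.107, 0]
    - [0, 0, 0, 0, 0, -0.107, 0]
    - [0, 0, 0, 0, 0, -0.107, 0]
    - [0, 0, 0, 0, 0, -0.105, 0]
    - [0, 0, 0, 0, 0, 0, 0]
    - [0, 0, 0, 0, 0, 0, 0]
  newtons: 30

```text
time: 47.0
tool_pos: [0.6292, -0.315, 0.1876]
eef_rot: [[-0.998, -0.061, -0.0], [-0.061, 0.998, 0.0], [0.0, 0.0, -1.0]]
contact_force: [1.0, -0.6, -0.4]
gripper_width: 0.0429
grasp_force: 0.0
```

```bash
python3 plan.py .5223 -.3350 .18 183.6 .5223 -.3350 .135 183.6;  python3 - <<'E'
from h import *
t=snap("top","t10");s=snap("side","s10")
a=crop(t,320,150,100,120,4);b=crop(s,240,60,100,120,4)
cv2.imwrite("pics/c11.png",np.hstack([a,b]))
E
```

```text
t 47.0 tcp [ 0.6292 -0.315   0.1876] yaw -176.5 tilt [0.01 0.01] w 0.0429 F [ 1.  -0.6 -0.4] q6 -35.0
shift [ 4.32 -0.54  0.3 ] then turn z -4.001 q6 -36
shift [0.  0.  1.8] then turn z 0.0 q6 -36
```

View pics/c11.png

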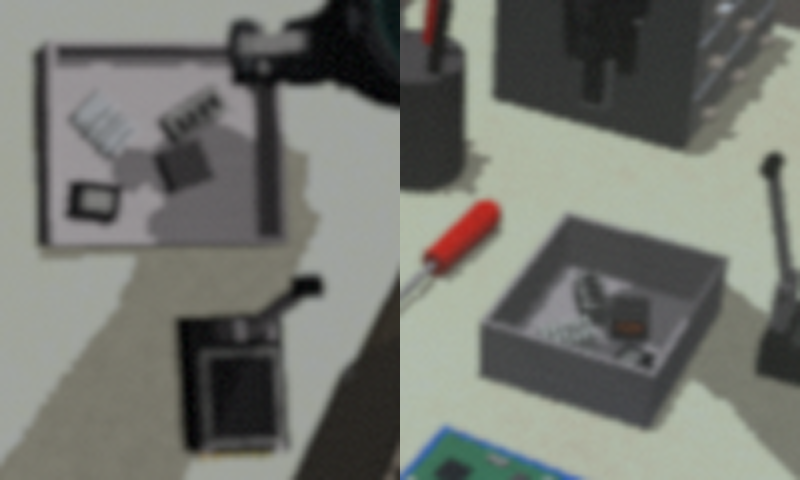

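All four parts lie in the bin. Now I pinch the right lever's knob.

>>> send_rows:
  deltas:
    - [0.86, -0.11, 0, 0, 0, 0, 0]
    - [0.86, -0.11, 0, 0, 0, 0, 0]
    - [0.86, -0.11, 0, 0, 0, 0, 0]
    - [0.86, -0.11, 0, 0, 0, 0, 0]
    - [0.88, -0.1, 0, 0, 0, 0, 0]
    - [0, 0, 0, 0, 0, 0, 0]
    - [0, 0, 0.7, 0, 0, 0, 0]
    - [0, 0, 0.7, 0, 0, 0, 0]
    - [0, 0, 0.7, 0, 0, 0, 0]
    - [0, 0, 0, 0, 0, 0, -1]
    - [0, 0, 0, 0, 0, 0, -1]
    - [0, 0, 0, 0, 0, 0, -1]

```text
time: 48.6
tool_pos: [0.5214, -0.3347, 0.134]
eef_rot: [[-0.998, -0.063, -0.002], [-0.063, 0.998, 0.001], [0.002, 0.002, -1.0]]
contact_force: [-1.7, -0.1, -8.0]
gripper_width: 0.0153
grasp_force: 30.9
```

>>> send_rows:
  deltas:
    - [0, 0, 0, 0, 0, 0, -1]
    - [0, 0, 0, 0, 0, 0, -1]

```text
time: 48.85
tool_pos: [0.5213, -0.3347, 0.1341]
eef_rot: [[-0.998, -0.063, -0.002], [-0.063, 0.998, 0.001], [0.002, 0.001, -1.0]]
contact_force: [-1.5, 0.7, -9.7]
gripper_width: 0.0153
grasp_force: 30.7
```

>>> send_rows:
  deltas:
    - [0.31, 0, -0.1, 0, 0, 0, -1]
    - [0.32, 0, -0.07, 0, 0, 0, -1]
    - [0.34, 0, -0.04, 0, 0, 0, -1]
    - [0.34, 0, -0.02, 0, 0, 0, -1]
    - [0.33, 0, 0.02, 0, 0, 0, -1]
    - [0.33, 0, 0.04, 0, 0, 0, -1]
    - [0.37, 0, 0.09, 0, 0, 0, -1]
    - [0.37, 0, 0.12, 0, 0, 0, -1]
    - [0.35, 0, 0.16, 0, 0, 0, -1]
    - [0.33, 0, 0.19, 0, 0, 0, -1]
    - [0.31, 0, 0.23, 0, 0, 0, -1]
    - [0.29, 0, 0.25, 0, 0, 0, -1]

```text
time: 50.35
tool_pos: [0.4241, -0.3412, 0.1171]
eef_rot: [[-0.998, -0.064, 0.005], [-0.064, 0.998, 0.001], [-0.005, 0.0, -1.0]]
contact_force: [0.8, 8.0, 2.7]
gripper_width: 0.0152
grasp_force: 30.8
```

>>> send_rows:
  deltas:
    - [0.26, 0, 0.28, 0, 0, 0, -1]
    - [0.23, 0, 0.31, 0, 0, 0, -1]
    - [0.2, 0, 0.33, 0, 0, 0, -1]
    - [0.17, 0, 0.34, 0, 0, 0, -1]
    - [0.13, 0, 0.36, 0, 0, 0, -1]
    - [0.1, 0, 0.37, 0, 0, 0, -1]
    - [0.06, 0, 0.38, 0, 0, 0, -1]
    - [0.02, 0, 0.3, 0, 0, 0, -1]
    - [0, 0, 0, 0, 0, 0, -1]
    - [0, 0, 0, 0, 0, 0, -1]

```text
time: 51.6
tool_pos: [0.3928, -0.343, 0.049]
eef_rot: [[-0.998, -0.063, -0.001], [-0.063, 0.998, 0.001], [0.001, 0.001, -1.0]]
contact_force: [-3.3, 7.2, 2.0]
gripper_width: 0.0149
grasp_force: 32.7
```

>>> send_rows:
  deltas:
    - [0, 0, 0.25, 0, 0, 0, -1]
    - [0, 0, 0, 0, 0, 0, -1]
    - [0, 0, 0, 0, 0, 0, 0]
    - [0, 0, 0, 0, 0, 0, 0]
    - [0, 0, -0.9, 0, 0, 0, 0]
    - [0, 0, -0.9, 0, 0, 0, 0]
    - [0, 0, 0, 0, 0, 0, -1]
    - [0, 0, 0, 0, 0, 0, -1]
    - [0, 0, 0, 0, 0, 0, -1]
    - [0, 0, 0, 0, 0, 0, -1]

```text
time: 52.85
tool_pos: [0.3931, -0.343, 0.0845]
eef_rot: [[-0.998, -0.063, -0.001], [-0.063, 0.998, 0.001], [0.001, 0.001, -1.0]]
contact_force: [-0.2, 0.5, -0.8]
gripper_width: -0.0003
grasp_force: 0.0
```

>>> send_rows:
  deltas:
    - [0, 0, 0.5, 0, 0, 0, -1]
    - [0, 0, 0.3, 0, 0, 0, -1]
    - [0, 0, 0, 0, 0, 0, -1]

```text
time: 53.22
tool_pos: [0.3933, -0.3433, 0.0663]
eef_rot: [[-0.998, -0.063, -0.001], [-0.063, 0.998, 0.001], [0.001, 0.001, -1.0]]
contact_force: [-3.3, 2.7, 12.6]
gripper_width: -0.0002
grasp_force: 6.4
```

Contact at 66 mm with 12 N, so the lever is on its stop. I lift away and check everything.

>>> send_rows:
  deltas:
    - [0, 0, -0.9, 0, 0, 0, -1]
    - [0, 0, -0.9, 0, 0, 0, -1]
    - [0, 0, -0.9, 0, 0, 0, -1]
    - [0, 0, -0.9, 0, 0, 0, -1]
    - [0.5, 0.9, -0.9, 0, 0, 0, -1]
    - [0.5, 0.9, 0, 0, 0, 0, -1]
    - [0.5, 0.9, 0, 0, 0, 0, -1]
    - [0, -1, 0, 0, 0, 0, -1]
    - [0, -1, 0, 0, 0, 0, -1]
    - [0, -1, 0, 0, 0, 0, -1]
    - [0, -1, 0, 0, 0, 0, -1]
    - [0, 0, 0, 0, 0, 0, -1]

```text
time: 54.72
tool_pos: [0.3587, -0.3817, 0.1776]
eef_rot: [[-0.998, -0.061, 0.001], [-0.061, 0.998, -0.001], [-0.0, -0.001, -1.0]]
contact_force: [-0.3, -0.2, -0.4]
gripper_width: 0.0001
grasp_force: 0.0
```

Run:
```python
from h import *
t=snap("top","t11");s=snap("side","s11")
cv2.imwrite("pics/c12.png",np.vstack([np.hstack([crop(t,90,100,200,150,2),crop(t,240,130,160,150,2.5)[:300,:400]]),np.hstack([crop(s,200,270,100,75,4),crop(s,290,85,100,75,4)])]))
```

```text
(no output)
```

View pics/c12.png

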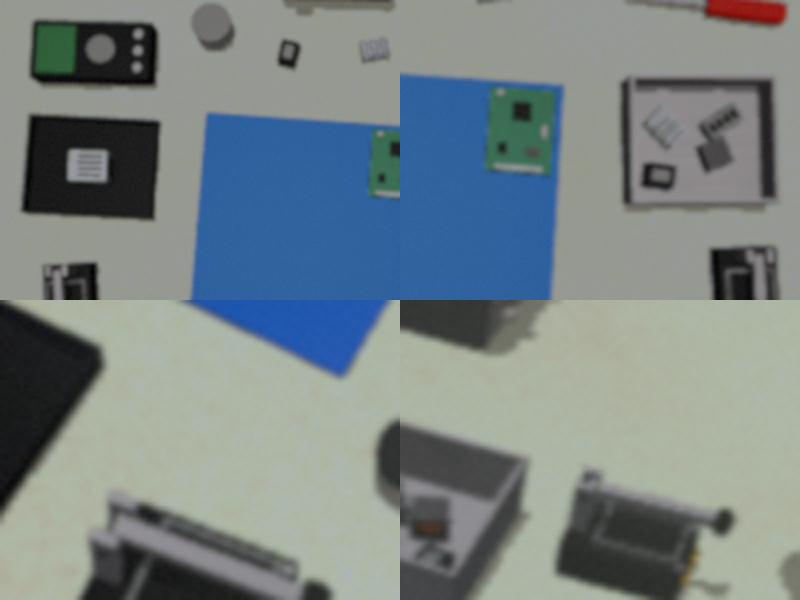

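The module is in the tray, four parts are in the bin, the mat holds only the board, and both levers look level. I check the left lever angle numerically before handing in.

Run:
```python
from h import *
h=np.array([.4647,.3147,.06]);d=np.array([np.cos(.0818),np.sin(.0818),0])
for a in (0,.06,.12,.2): print(a,proj("side",h-d*.096*np.cos(a)+[0,0,.096*np.sin(a)]).round(1))
p=proj("side",h-d*.096); print("seen ~(278.3,345)")
if abs(p[1]-345)<2.5: print(robot.finish_job())
```

```text
0 [279.2 346.2]
0.06 [279.2 344.7]
0.12 [279.1 343.1]
0.2 [278.7 340.9]
seen ~(278.3,345)
the job is handed in; nothing more can be done
None
```

The job is handed in (no verdict was returned): the one module present is in the tray, all four scrap parts are in the bin, and both levers are shut in the final pictures.

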